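# Let the hub down on the ratchet stand

## Robot

A 6-joint arm with a two-finger parallel gripper is mounted at the origin on the work surface. World frame = base frame: x ahead of the robot, y to its left, z up, the work surface at z = 0. Lengths are in m, angles in rad, forces in N, time in s.
With the tool pointing down it reaches from about 0.375 to 0.9 m from the base axis. Payload 3.1 kg.
Tool frame: the origin (TCP) lies where the fingers leave the gripper's body, on its centre line; the fingertips stand 70 mm ahead of it and the grasp point (between the pads) lies 51 mm ahead of it; z points along the fingers, y is the line along which they close (so a half turn about z gives the same grasp; the last joint's range is limited). The gripper opens to 87 mm and grips with 3 to 60 N. Pads are 19 mm wide; open, the fingers measure 117 mm over their backs; the gripper's body (75 mm by 190 mm) begins 51 mm behind the grasp point.
Start: joints at [-0.178, 0.527, 1.433, -0, 1.181, -0.178], TCP at [0.625, 0, 0.292] pointing down, gripper open.
Joint ranges: [-3.08, 3.08], [-0.75, 2.2], [0.22, 2.44], [-1.43, 4.57], [0, 2.65], [-2.85, 2.85]. Speed limits (rad/s): [2.79, 2.79, 3.14, 3.14, 3.14, 3.14].

## Interface

Orientations are given as a unit quaternion [x, y, z, w].
In Python, from rig import robot gives the robot as it stands.
- The arm moves only by the tool send_rows, never from a script. Its argument "deltas" is text: rows parted by semicolons, each of 7 numbers parted by spaces: the shift along the tool's x, y, z in mm, then the turn, a rotation vector about the tool's x, y, z in degrees, then the opening, from 0 (shut) to 1 (fully open). A call has 1 to 10 rows; each row shifts and turns the commanded pose from where the row before left it, along the tool's axes as they then stand; what a row does not reach is not made up. A row lasts 1/8 s, in which the tool goes at most 62.5 mm and 10.7 degrees, less where a joint would pass 70% of its speed; a pose out of reach is approached as far as the arm can. A call is refused whole if a number of a shift passes 62.5 or a number of a turn 10.7, either way. A call with a gripper value outside its range is refused whole. The fingers move at their own pace and stop on an object; "newtons" is the grip in N (left out, the last holds). Time passes only in rows, so rows that do not move let the fingers close. It gives the time, the measured TCP pose, the force, the opening and the grip force at its end, in the units of the state.
- robot.get_obs(): the state, without advancing time (a new reading comes with each control period).
- robot.camera(name): name is "scene" or "side" or "wrist"; returns a dict with "image" (384x512x3 uint8, red, green, blue), "depth" (384x512 float32, m along the optical axis (not along the pixel's ray), 0 where there is no reading), "fovy" (degrees; the focal length in pixels is half the picture's height over the tangent of half this angle, whatever the lens; pixels are square), "cx", "cy" (the principal point, pixels), "rvec" (rotation vector, rad) and "tvec" (3), from world to camera coordinates, as OpenCV has them. Camera axes: x right, y down, z forward; pixel columns grow to the right and rows downward; lengths in m; the calibration is good to about 2 mm. A picture is of the moment at which its call begins.
- robot.hand_in(): hands the job in; it is judged then, once.
Trained networks look in the newest picture that a camera, given by its name, has taken for a name from the list of things; names that differ only in an ending like _2 or _b are one class to them, and where a whole thing is asked for, a point or a joint stands for the part that bears it (a point fixed in the world has none). Each returns a list of dicts, best first, with "p" (0 to 1); they miss things now and then, are a little off and sometimes report something else, mostly with a low value. They report only what shows in the picture. A call takes as long as a camera call.
- robot.find_in(camera, thing): "box" ([left, top, right, bottom] in pixels, round what is visible of it).
- robot.cut_out(camera, thing): "region" (384x512 bool, what is visible of it) and "box" ([left, top, right, bottom] in pixels, round what is visible of it).
The state is a dict: "time": time; "q": joint angles; "joint_velocities": joint speeds; "joint_torque": joint torques, N m; "position": TCP position; "tool_rot": TCP orientation; "ft_force": force on the tool from outside, world axes, zero at the start; "moment": the same for the moment, N m; "grip_width": finger opening in m; "grip_force": force on a finger pad.
Only numpy, scipy, OpenCV 4.12 (cv2) and the standard library are available. Lean on these libraries where they do the work, as an engineer would, in place of code of your own. Each camera call takes 0.05 s, during which the arm holds its last target. There are 200 camera calls.

## Task

The bicycle hub on the bench stand's swing arm is held up by a ratchet and pawl. Lift the ball-ended pawl lever all the way up, ease the crank a little against the load until the pawl springs clear of the ratchet wheel, then keep hold of the crank's grip and let it turn back slowly (no faster than a sixth of a turn in a second) until the hub sits gently on its rubber pad, and only then let go. Do not let the crank run or press the hub down on the pad, leave the lever up, and leave the other things where they are.

Things in the scene. Friction and masses are not known exactly. Their poses are not given: they have to be found in the camera images.
- stand: Grey steel bench stand bolted to the worktop: base plate 300 x 210 x 12 mm (reaching 175 mm to -x, 125 mm to +x, 100 mm to -y, 110 mm to +y) and one post 167 mm high. Origin under the post, at worktop height. Its x axis points from the hub's resting side to the lever side, its y axis runs along the turning shaft from the crank side (-y) to the hub side (+y), z is up.
- shaft (a point): Centre of the horizontal turning shaft, fixed to the stand, 150 mm above the stand's origin. The shaft runs along the stand's y axis and carries, as one piece, the ratchet wheel (53 mm radius, 12 teeth 14 mm high, at y -30 to -18 mm), the crank and the swing arm with the hub.
- sleeve: The crank's black grip: a freely spinning sleeve 24 mm thick and 78 mm long, parallel to the stand's y axis (y -66 to -144 mm), 95 mm from the shaft axis. Origin in its middle, at stand y = -105 mm (its own turn does not matter). Crank arm: flat bar at y -57 to -49 mm. The handle always stays above the shaft's height, so it can be gripped across from above.
- crank (a joint): Crank angle q in rad; grows as the hub goes down. The handle is at angle 0.75 + q from the stand's +x, turning up to +z and over to -x (travel -0.35 to 2.0). Starts held by the pawl at about 0.12. The hub's weight turns it to larger values with 0.3 to 1 N m (3 to 11 N at the handle), growing as the arm comes level. The hub meets its pad somewhere between 1.36 and 1.79.
- pivot (a point): Centre of the lever's pivot pin, fixed to the stand at x = 72, y = -38, z = 200 mm; the pin runs along the stand's y axis.
- knob (a point): Centre of the 26 mm black ball knob at the end of the pawl lever, 80 mm from the pivot, on the +x side of the stand, in the plane y = -38 mm. Moves with the lever, from 27 mm below the pivot to 27 mm above it.
- lever (a joint): Pawl lever angle in rad: 0 = down (pawl sprung into the teeth), 0.7 = fully up against its stop; growing lifts the knob (it swings from +x up towards +z). Stiff: it stays where it is left and takes 3 to 5 N at the knob.
- pawl_tip (a point): Tip of the pawl, a steel finger 56 mm long hanging from the pivot to the wheel, at stand y = -24 mm. In the shaft's frame x is 46 mm when seated, over 58 mm when clear. It is sprung to the lever: lever up draws it out, but only once the crank is turned a little (under 0.15 rad) to smaller values, so that the tooth stops pressing on it. Once out, only the hand holds the crank.
- hub: Aluminium bicycle hub on an axle at the end of the swing arm: shell 80 mm across and 60 mm long, with two 96 mm flanges, about 0.9 kg. It can spin. Origin at its centre, 110 mm from the shaft axis, at stand y = 65 mm, at angle 1.9 + q from the stand's +x direction (turning up).
- rest: Column on the base plate under the hub's landing place (stand x = -102, y = 65 mm; origin at its foot, 12 mm above the worktop) carrying a rubber pad 50 x 36 mm. The pad's height is set by hand: its top is somewhere between 55 and 95 mm above the worktop and is not measured. The resting hub presses on it with 7 to 12 N; more than 20 N is too hard.
- tray: Black open tray 200 x 140 x 35 mm with valve cores and two tire levers, fixed. Origin under its centre. Leave alone.
- canister: Green plastic canister with twist cap, 64 mm across, 150 mm high, standing. Origin under its centre. Leave alone.
- spanner: Steel spanner 190 mm long lying flat. Leave alone.
- pump: Aluminium frame pump 250 mm long, 32 mm thick, lying. Leave alone.

How it is judged:
On the way, in this order (a step that is already met when the one before it is completed fails the run):
1. the pawl lever is fully up while the pawl is still held in the teeth by the load (value of joint lever above 0.55 rad and value of joint crank below 0.8 rad), for 0.1 s.
2. the crank has been eased against the load and the pawl is clear of the ratchet, the crank held (x of pawl_tip in the frame of shaft above 0.058 m and value of joint crank below 1 rad), for 0.1 s.
3. the hub has come down on its pad with the crank's grip still in the fingers (contact force between hub and rest above 4 N and contact force between the fingers and sleeve above 0.5 N), for 0.1 s.
At the end, for the whole second after the job is handed in: The hub rests on its pad with more than 4 N, the crank still (under 0.05 rad/s) and past 1.3 rad, the lever left up (over 0.5 rad) (contact force between hub and rest above 4 N and value of joint lever above 0.5 rad and value of joint crank above 1.3 rad and velocity of joint crank between -0.05 and 0.05 rad/s); the robot touches nothing.
It fails at once if the crank turns back faster than 1.2 rad/s (velocity of joint crank above 1.2 rad/s).
It fails at once if the hub is slammed or pressed on its pad with more than 20 N (contact force between hub and rest above 20 N).
It fails at once if the canister is moved over 20 mm (distance of canister from where it was at the start of the episode above 0.02 m).
It fails at once if the spanner is moved over 20 mm (distance of spanner from where it was at the start of the episode above 0.02 m).
It fails at once if the pump is moved over 20 mm (distance of pump from where it was at the start of the episode above 0.02 m).
It also fails if it takes over 72 s, if anything falls off the work surface, if the arm or the gripper's body presses on something with over 40 N, if the wrist force passes 120 N, or if a joint passes its speed limit or range.

## Working session

There is one attempt and no reset: what is moved stays moved. The work goes in short steps, Python scripts to look and compute and a tool call to move; the robot and the scene stay as the last step left them, time stands still between calls to the robot, and variables do not carry over. Pictures are saved under pics/ and viewed, at most 10 in all, crops included, and the job is handed in when it is done.

Besides the shell and the picture viewer there is one more tool, called after "Emit:" as name(argument=value, ...) on one line, values as JSON. send_rows: Moves the arm, as the interface text tells. Its arguments: {"type":"object","properties":{"deltas":{"type":"string"},"newtons":{"type":"number"}},"required":["deltas"]}

```bash
mkdir -p pics
cat > h.py <<'E'
import numpy as np, cv2
from rig import robot
from scipy.spatial.transform import Rotation as R
def cam(n):
    c=robot.camera(n); c['f']=192/np.tan(np.radians(c['fovy'])/2)
    c['R']=cv2.Rodrigues(np.array(c['rvec'],float))[0]; c['t']=np.array(c['tvec'],float).ravel(); return c
def pts(c,mask):
    v,u=np.nonzero(mask&(c['depth']>0)); d=c['depth'][v,u]
    p=np.c_[(u-c['cx'])/c['f']*d,(v-c['cy'])/c['f']*d,d]
    return (p-c['t'])@c['R']
def proj(c,p):
    q=np.atleast_2d(p)@c['R'].T+c['t']; return q[:,:2]/q[:,2:]*c['f']+[c['cx'],c['cy']]
def save(c,n): cv2.imwrite('pics/'+n,c['image'][:,:,::-1])
E
python3 - <<'E'
from h import *
ims=[]
for n in ['scene','side']:
    c=cam(n); ims.append(c['image'])
    print(n,'campos',(-c['R'].T@c['t']).round(3))
    for th in ['stand','sleeve','knob','hub','rest','tray','canister','spanner','pump','lever','crank']:
        r=robot.cut_out(n,th)
        for x in r[:1]:
            p=pts(c,x['region'])
            if len(p): print(th,round(x['p'],2),np.array(x['box']).round().tolist(),len(p),np.median(p,0).round(3),np.percentile(p,3,axis=0).round(3),np.percentile(p,97,axis=0).round(3))
cv2.imwrite('pics/a.png',cv2.resize(np.vstack(ims),(800,1200))[:, :, ::-1][:600]); cv2.imwrite('pics/b.png',cv2.resize(ims[1],(800,600))[:,:,::-1])
print(robot.get_obs())
E
```

```text
scene campos [ 1.233 -0.862  0.951]
stand 0.66 [181.0, 138.0, 286.0, 254.0] 4285 [0.534 0.063 0.013] [ 0.367 -0.034  0.007] [0.653 0.189 0.256]
sleeve 0.7 [232.0, 182.0, 250.0, 207.0] 133 [ 0.612 -0.01   0.235] [ 0.598 -0.041  0.224] [0.624 0.027 0.239]
knob 0.42 [249.0, 186.0, 283.0, 202.0] 163 [0.648 0.073 0.183] [0.53  0.06  0.004] [0.688 0.265 0.21 ]
hub 0.65 [213.0, 133.0, 229.0, 158.0] 162 [0.439 0.105 0.28 ] [ 0.086 -0.012  0.003] [0.539 0.55  0.345]
rest 0.67 [210.0, 192.0, 223.0, 211.0] 219 [0.414 0.116 0.045] [0.332 0.049 0.003] [0.487 0.191 0.135]
tray 0.61 [236.0, 171.0, 294.0, 198.0] 470 [0.514 0.366 0.017] [ 0.338 -0.031  0.001] [0.644 0.428 0.317]
canister 0.73 [290.0, 161.0, 310.0, 199.0] 538 [0.623 0.334 0.076] [0.593 0.32  0.011] [0.644 0.358 0.148]
spanner 0.34 [163.0, 264.0, 242.0, 294.0] 796 [ 0.583 -0.194  0.025] [ 0.469 -0.221  0.004] [ 0.693 -0.167  0.032]
pump 0.78 [161.0, 259.0, 243.0, 293.0] 927 [ 0.583 -0.193  0.024] [ 0.464 -0.221  0.001] [ 0.693 -0.164  0.032]
lever 0.68 [210.0, 190.0, 223.0, 210.0] 199 [0.413 0.117 0.046] [0.329 0.097 0.004] [0.442 0.17
[... 1245 characters left out ...]
-01,  5.27502386e-01,  1.43268293e+00, -2.13865213e-05,
        1.18139760e+00, -1.78506000e-01]), 'joint_velocities': array([ 8.43610259e-04,  1.00326530e-03,  3.28264670e-05, -1.71173302e-05,
        1.32085306e-03,  3.83582585e-04]), 'joint_torque': array([ 8.66153732e-04, -4.40020287e+01, -1.76984918e+01,  6.36189245e-02,
        5.05079306e-02, -8.42731367e-06]), 'position': array([6.24985813e-01, 6.43135842e-06, 2.92252376e-01]), 'tool_rot': array([ 7.07113585e-01,  7.07099977e-01, -5.35116112e-06,  9.63892824e-06]), 'ft_force': array([-0.07769605,  0.55808749,  0.63157082]), 'moment': array([-0.00507359, -0.01538024,  0.05025208]), 'grip_force': 0.0, 'grip_width': 0.08693981701330958}
```

Run:
```python
from h import *
P=[]
for n in ['scene','side']:
    c=cam(n); r=robot.cut_out(n,'stand')[0]
    p=pts(c,cv2.dilate(r['region'].astype(np.uint8),np.ones((7,7)))>0)
    p=p[(p[:,2]>.008)&(p[:,2]<.017)]; P.append(p)
    (a,b),(w,h),an=cv2.minAreaRect(p[:,:2].astype(np.float32)); print(n,a,b,w,h,an,len(p))
p=np.vstack(P)
rect=cv2.minAreaRect(p[:,:2].astype(np.float32)); print(rect)
print(cv2.boxPoints(rect))
```

```text
scene 0.48071739077568054 0.16303008794784546 0.3022957444190979 0.38264092803001404 13.827132225036621 2803
side 0.5191919803619385 0.006070271134376526 0.29964399337768555 0.38313525915145874 13.367122650146484 4839
((0.5000842213630676, 0.08429485559463501), (0.3023014962673187, 0.5443623065948486), 13.42815113067627)
[[ 0.28985813  0.31393397]
 [ 0.41627315 -0.21554649]
 [ 0.71031034 -0.14534426]
 [ 0.5838953   0.3841362 ]]
```

View pics/a.png

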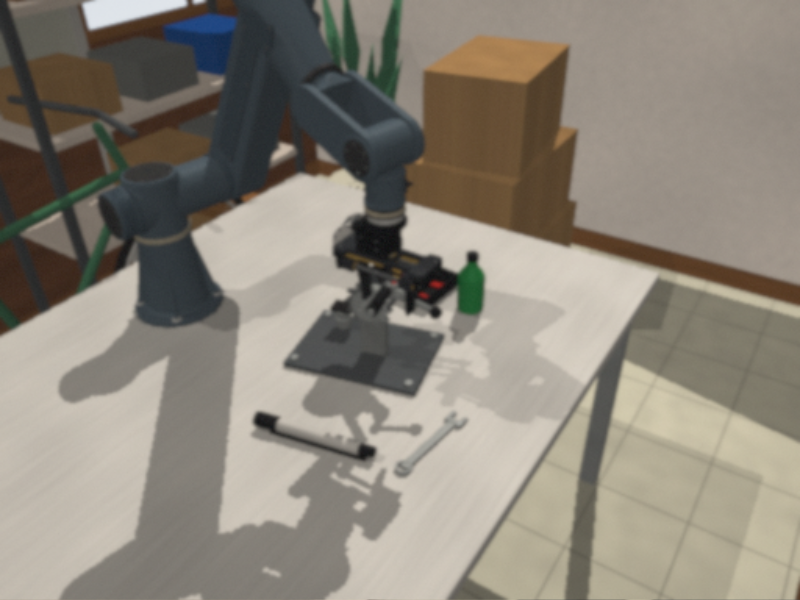

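View pics/b.png

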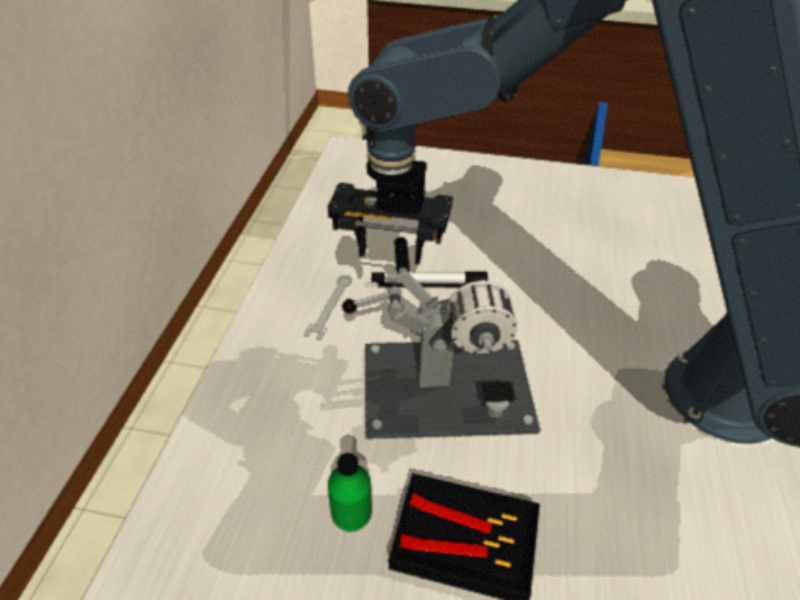

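Run:
```python
from h import *
P=[]
for n in ['side','scene']:
    c=cam(n); r=robot.cut_out(n,'stand')[0]
    p=pts(c,cv2.dilate(r['region'].astype(np.uint8),np.ones((5,5)))>0)
    p=p[(p[:,2]>.0085)&(p[:,2]<.0155)&(p[:,1]>-.1)&(p[:,1]<.25)]
    # grid-density filter
    g=np.zeros((800,800),np.uint8); ij=(p[:,:2]*1000+[0,300]).astype(int); g[ij[:,0],ij[:,1]]=1
    m=cv2.morphologyEx(g,cv2.MORPH_CLOSE,np.ones((9,9),np.uint8)); m=cv2.morphologyEx(m,cv2.MORPH_OPEN,np.ones((15,15),np.uint8))
    k=max(cv2.findContours(m,cv2.RETR_EXTERNAL,cv2.CHAIN_APPROX_NONE)[0],key=cv2.contourArea)
    q=k[:,0,::-1]/1000-[0,.3]
    rect=cv2.minAreaRect(q.astype(np.float32)); print(n,rect); print(cv2.boxPoints(rect).round(4).tolist())
    a=np.radians(rect[2]);
```

```text
side ((0.49927160143852234, 0.08913864195346832), (0.29916882514953613, 0.21067401766777039), 13.443922996520996)
[[0.3292999863624573, 0.15680000185966492], [0.3783000111579895, -0.04809999838471413], [0.6692000031471252, 0.0215000007301569], [0.6202999949455261, 0.2264000028371811]]
scene ((0.5003485083580017, 0.08269721269607544), (0.30075302720069885, 0.21024931967258453), 13.082988739013672)
[[0.33009999990463257, 0.15109999477863312], [0.37770000100135803, -0.053700000047683716], [0.6705999970436096, 0.014299999922513962], [0.6230000257492065, 0.2190999984741211]]
```

Emit:
send_rows(deltas="0 0 -40 0 0 0 1;0 0 -40 0 0 0 1;42 26 0 0 0 0 1;42 26 0 0 0 9.7 1;0 0 0 0 0 10 1;0 0 0 0 0 10 1;0 0 0 0 0 10 1;0 0 0 0 0 10 1;0 0 0 0 0 10 1;0 0 0 0 0 10 1", newtons=15)

```text
time: 2.85
position: [0.6769, 0.084, 0.3721]
tool_rot: [0.985, 0.173, -0.0, -0.0]
ft_force: [0.5, 0.4, 0.3]
grip_width: 0.0872
grip_force: 0.0
```

Emit:
send_rows(deltas="0 0 0 0 0 7 1;0 0 0 0 0 0 1")

```text
time: 3.1
position: [0.6769, 0.084, 0.3722]
tool_rot: [0.993, 0.117, -0.0, -0.0]
ft_force: [-0.7, 0.2, 0.8]
grip_width: 0.0872
grip_force: 0.0
```

Run:
```python
from h import *
o=robot.get_obs(); print(o['time'],o['position'],o['q'],R.from_quat(o['tool_rot']).as_matrix().round(3).tolist())
ims=[]
for n in ['wrist','side','scene']:
    c=cam(n); ims.append(c['image'])
    for t in ['knob','sleeve','lever']:
        for x in robot.cut_out(n,t)[:1]:
            p=pts(c,x['region']);b=np.array(x['box'])
            print(n,t,round(x['p'],2),b.round(),len(p),np.median(p,0).round(3),np.percentile(p,5,axis=0).round(3),np.percentile(p,95,axis=0).round(3))
    print(proj(c,[[.677,.084,.173],[.609,-.001,.223]]).round())
cv2.imwrite('pics/c.png',cv2.resize(np.hstack([ims[0],ims[1][100:300,150:406].repeat(2,0).repeat(2,1)[:384]]),(800,300))[:,:,::-1])
```

```text
3.1 [0.67690603 0.08402674 0.37216426] [-3.99563187e-02  5.40241000e-01  1.17834142e+00 -3.65731109e-06
  1.42323690e+00  1.29725766e+00] [[0.973, 0.231, -0.0], [0.231, -0.973, 0.0], [-0.0, -0.0, -1.0]]
wrist sleeve 0.84 [293. 295. 370. 312.] 1219 [0.611 0.01  0.233] [ 0.605 -0.013  0.225] [0.618 0.034 0.237]
wrist lever 0.59 [232. 166. 270. 290.] 1253 [0.67  0.079 0.185] [0.598 0.065 0.175] [0.687 0.092 0.211]
[[254. 181.]
 [339. 302.]]
side sleeve 0.52 [250. 153. 259. 170.] 157 [0.605 0.004 0.234] [ 0.593 -0.03   0.229] [0.619 0.036 0.237]
side lever 0.48 [217. 186. 258. 202.] 257 [0.647 0.081 0.185] [ 0.597 -0.088 -0.   ] [0.69  0.097 0.208]
[[223. 195.]
 [255. 163.]]
scene knob 0.53 [246. 183. 284. 206.] 203 [0.627 0.073 0.183] [0.498 0.064 0.002] [0.685 0.289 0.208]
scene sleeve 0.73 [212. 192. 223. 210.] 162 [0.415 0.116 0.048] [0.392 0.105 0.02 ] [0.43  0.134 0.072]
scene lever 0.7 [249. 183. 283. 206.] 186 [0.634 0.072 0.187] [0.577 0.062 0.157] [0.686 0.086 0.209]
[[278. 200.]
 [243. 193.]]
```

View pics/c.png

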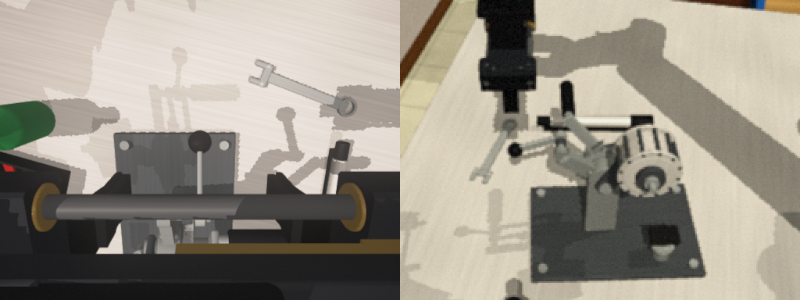

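Emit:
send_rows(deltas="0 0 50 0 0 0 1;0 0 50 0 0 0 1;0 0 30 0 0 0 0.7;0 0 18 0 0 0 0.5;0 0 0 0 0 0 0.2;0 0 0 0 0 0 0.2;0 0 0 0 0 0 0.2;0 0 0 0 0 0 0.2", newtons=20)

```text
time: 4.7
position: [0.6775, 0.084, 0.2255]
tool_rot: [0.993, 0.116, 0.001, 0.0]
ft_force: [-0.2, -0.6, 0.2]
grip_width: 0.0349
grip_force: 0.0
```

Emit:
send_rows(deltas="0 0 1 0 0 0 0.2;0 0 0 0 0 0 0.2;0 0 0 0 0 0 0.2;0 0 0 0 0 0 0.2")

```text
time: 5.2
position: [0.6773, 0.0833, 0.2236]
tool_rot: [0.993, 0.116, 0.0, 0.001]
ft_force: [1.1, -3.9, 2.9]
grip_width: 0.0246
grip_force: 20.0
```

Emit:
send_rows(deltas="2.5 0 -9 0 0 0 0.2;1.5 0 -9 0 0 0 0.2;0.7 0 -9 0 0 0 0.2;-0.7 0 -9 0 0 0 0.2;-1.5 0 -9 0 0 0 0.2;-2.5 0 -9 0 0 0 0.2;0 0 -1 0 0 0 0.2;0 0 0 0 0 0 0.2")

```text
time: 6.2
position: [0.6773, 0.0833, 0.2775]
tool_rot: [0.993, 0.116, 0.0, 0.001]
ft_force: [2.1, -4.7, -1.5]
grip_width: 0.0246
grip_force: 20.0
```

Emit:
send_rows(deltas="0 0 0 0 0 0 0.7;0 0 0 0 0 0 0.7;0 0 0 0 0 0 0.7;0 0 0 0 0 0 1;0 0 -40 0 0 0 1;0 0 -55 0 0 0 1;0 0 0 0 0 0 1")

```text
time: 7.08
position: [0.6792, 0.0843, 0.3796]
tool_rot: [0.993, 0.116, 0.006, 0.001]
ft_force: [0.6, -0.3, 0.1]
grip_width: 0.0839
grip_force: 0.0
```

Run:
```python
from h import *
o=robot.get_obs(); print(o['time'],o['position'])
ims=[]
for n in ['wrist','side','scene']:
    c=cam(n); ims.append(c['image'])
    for t in ['knob','sleeve']:
        for x in robot.cut_out(n,t)[:1]:
            p=pts(c,x['region']);b=np.array(x['box'])
            print(n,t,round(x['p'],2),b.round(),len(p),np.median(p,0).round(3),np.percentile(p,5,axis=0).round(3),np.percentile(p,95,axis=0).round(3))
    print(proj(c,[[.677,.084,.227],[.609,-.001,.223]]).round())
cv2.imwrite('pics/d.png',cv2.resize(np.hstack([ims[0],ims[1][100:300,150:406].repeat(2,0).repeat(2,1)[:384]]),(800,300))[:,:,::-1])
```

```text
7.075 [0.67923024 0.08434291 0.37964159]
wrist knob 0.94 [234. 181. 271. 286.] 1228 [0.677 0.081 0.232] [0.6   0.069 0.21 ] [0.689 0.093 0.237]
wrist sleeve 0.72 [292. 293. 363. 312.] 1244 [0.611 0.01  0.233] [ 0.604 -0.013  0.224] [0.618 0.034 0.237]
[[253. 201.]
 [336. 302.]]
side knob 0.79 [217. 175. 254. 196.] 239 [0.645 0.082 0.214] [0.598 0.07  0.202] [0.684 0.098 0.234]
side sleeve 0.75 [252. 152. 260. 170.] 152 [0.605 0.005 0.234] [ 0.593 -0.028  0.229] [0.618 0.036 0.237]
[[222. 180.]
 [255. 163.]]
scene knob 0.74 [250. 183. 283. 200.] 196 [0.638 0.073 0.213] [0.574 0.062 0.151] [0.688 0.091 0.235]
scene sleeve 0.56 [181. 134. 284. 252.] 5240 [0.516 0.073 0.015] [ 0.382 -0.023  0.008] [0.639 0.173 0.276]
[[278. 185.]
 [243. 193.]]
```

View pics/d.png

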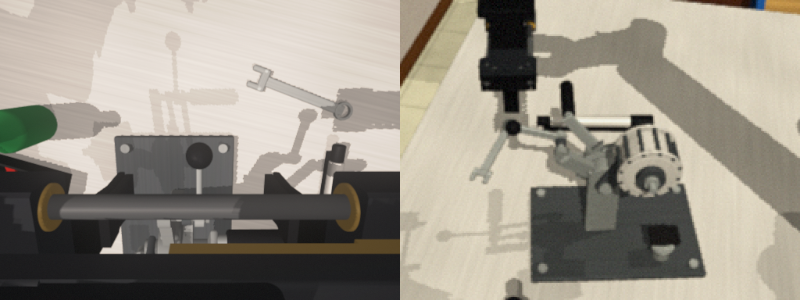

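Emit:
send_rows(deltas="0 0 0 0 0 -10 1;0 0 0 0 0 -10 1;0 0 0 0 0 -10 1;0 0 0 0 0 -10 1;0 0 0 0 0 -10 1;0 0 0 0 0 -10 1;0 0 0 0 0 -10 1;0 0 0 0 0 -10 1;0 0 0 0 0 -10 1;-34 -43 0 0 0 0 1")

```text
time: 8.78
position: [0.6441, 0.0425, 0.3722]
tool_rot: [0.619, 0.786, 0.001, 0.0]
ft_force: [0.9, -0.7, 0.1]
grip_width: 0.0874
grip_force: 0.0
```

Emit:
send_rows(deltas="-33 -43 0 0 0 0 1;0 0 0 0 0 0 1")

```text
time: 9.02
position: [0.6066, -0.0032, 0.3729]
tool_rot: [0.622, 0.783, -0.001, -0.001]
ft_force: [0.7, 0.9, 0.1]
grip_width: 0.0869
grip_force: 0.0
```

Run:
```python
from h import *
o=robot.get_obs(); print(o['time'],o['position'],R.from_quat(o['tool_rot']).as_matrix().round(3).tolist())
c=cam('wrist')
for t in ['sleeve','rest']:
  for n in ['wrist','side']:
    c=cam(n)
    for x in robot.cut_out(n,t)[:1]:
        p=pts(c,x['region']);print(n,t,round(x['p'],2),np.array(x['box']).round(),len(p),np.median(p,0).round(3),np.percentile(p,5,axis=0).round(3),np.percentile(p,95,axis=0).round(3))
    if t=='sleeve': print(proj(c,[[.609,-.001,.223]]).round()); save(c,'e_%s.png'%n)
```

```text
9.025 [ 0.60655114 -0.00320114  0.37288558] [[-0.226, 0.974, -0.003], [0.974, 0.226, -0.0], [0.0, -0.003, -1.0]]
wrist sleeve 0.82 [238. 144. 267. 248.] 3338 [0.605 0.002 0.236] [ 0.592 -0.033  0.23 ] [0.619 0.032 0.238]
[[256. 196.]]
side sleeve 0.47 [251. 152. 259. 172.] 161 [0.605 0.004 0.234] [ 0.593 -0.03   0.229] [0.618 0.037 0.237]
[[255. 163.]]
wrist rest 0.68 [ 73.  15. 125.  29.] 319 [0.41  0.108 0.065] [0.393 0.104 0.039] [0.424 0.112 0.07 ]
side rest 0.87 [306. 245. 328. 264.] 321 [0.411 0.137 0.066] [0.391 0.116 0.024] [0.432 0.149 0.07 ]
```

View pics/e_wrist.png

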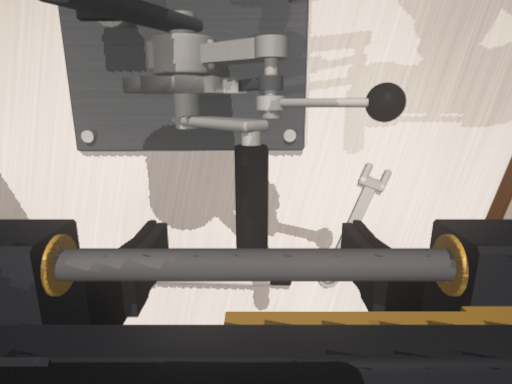

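Emit:
send_rows(deltas="0 -3 30 0 0 0 1;0 0 40 0 0 0 1;0 0 26 0 0 0 0.6;0 0 0 0 0 0 0.5;0 0 0 0 0 0 0.2;0 0 0 0 0 0 0.1;0 0 0 0 0 0 0.1;0 0 0 0 0 0 0.1;0 0 0 0 0 0 0.1;0 0 0 0 0 0 0.1", newtons=40)

```text
time: 10.72
position: [0.6057, -0.0017, 0.2774]
tool_rot: [0.62, 0.784, -0.0, -0.0]
ft_force: [-0.4, -0.4, 0.6]
grip_width: 0.0229
grip_force: 40.0
```

Emit:
send_rows(deltas="0 0 0 0 0 0 0.1;0 0 0 0 0 0 0.1;0 0 0 0 0 0 0.1")

```text
time: 11.1
position: [0.6058, -0.0017, 0.2773]
tool_rot: [0.62, 0.784, -0.0, -0.0]
ft_force: [-0.1, 0.4, 1.4]
grip_width: 0.0229
grip_force: 40.0
```

Emit:
send_rows(deltas="0 1.9 1.5 0 0 0 0.1;0 1.8 1.5 0 0 0 0.1;0 1.8 1.6 0 0 0 0.1;0 1.7 1.6 0 0 0 0.1;0 1.7 1.7 0 0 0 0.1;0 1.7 1.7 0 0 0 0.1;0 0 0 0 0 0 0.1;0 0 0 0 0 0 0.1")

```text
time: 12.1
position: [0.6162, 0.0008, 0.2676]
tool_rot: [0.62, 0.784, 0.0, 0.0]
ft_force: [0.6, 0.2, 1.9]
grip_width: 0.0231
grip_force: 40.0
```

Run:
```python
from h import *
c=cam('wrist'); save(c,'f.png'); a=c['image'][20:180,100:420]
s=cam('side'); b=s['image'][140:260,215:375]
cv2.imwrite('pics/f.png',np.vstack([cv2.resize(a,(560,280)),cv2.resize(b,(560,420))[:310]])[:,:,::-1])
print(robot.get_obs()['ft_force'])
```

```text
[-0.45464514  0.14819398  2.22029033]
```

View pics/f.png

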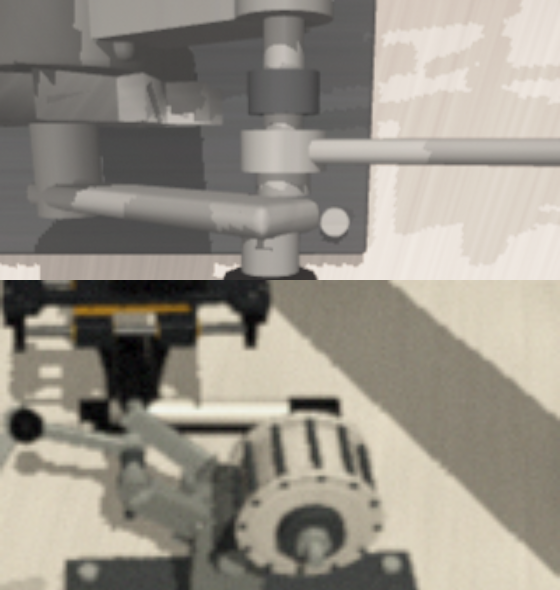

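Run:
```python
from h import *
a=np.radians(13.3); o=np.array([.5253,.0868]); M=np.array([[np.cos(a),np.sin(a)],[-np.sin(a),np.cos(a)]])
for n in ['wrist','scene','side']:
    c=cam(n); p=pts(c,np.ones((384,512),bool)); s=np.c_[(p[:,:2]-o)@M.T,p[:,2]]*1000
    k=(abs(s[:,1]+24)<8)&(s[:,0]>30)&(s[:,0]<90)&(s[:,2]>125)&(s[:,2]<215)
    H,_,_=np.histogram2d(s[k,2],s[k,0],bins=[np.arange(125,220,10),np.arange(30,92,4)])
    print(n,k.sum()); print(H[::-1].astype(int))
```

```text
wrist 2677
[[  0   0   0   0   0   0   0   0 110 271 325 249  73   0   0]
 [  0   0   0   0   0   0   0   0  69  95  35  79  63   0   0]
 [164 104   0   0   0   0   0   0   0   0   0   0   0   0   0]
 [ 10 125   0   0   0   0   0   0   0   0   0   0   0   0   0]
 [  8 108  34 147 168   0   0   0   0   0   0   0   0   0   0]
 [  0  93 132  26   0   0   0   0   0   0   0   0   0   0   0]
 [  7   6   3   0   0   0   0   0   0   0   0   0   0   0   0]
 [  0   0   5   7  92  69   0   0   0   0   0   0   0   0   0]
 [  0   0   0   0   0   0   0   0   0   0   0   0   0   0   0]]
scene 29
[[0 0 0 0 0 0 0 0 0 0 0 0 0 0 0]
 [0 0 0 0 0 0 0 0 0 0 0 0 0 0 0]
 [0 0 0 0 0 0 0 0 0 0 0 0 0 0 0]
 [0 0 0 0 0 0 0 0 0 2 1 2 0 0 0]
 [0 0 0 0 0 0 0 0 0 1 3 2 0 0 0]
 [0 0 0 0 0 0 0 0 0 0 3 3 0 0 0]
 [0 0 0 0 0 0 0 0 0 0 2 6 0 0 0]
 [0 0 0 3 0 0 0 0 0 0 1 0 0 0 0]
 [0 0 0 0 0 0 0 0 0 0 0 0 0 0 0]]
side 69
[[0 0 0 0 0 0 0 0 0 6 3 6 2 0 1]
 [0 0 0 0 0 0 0 1 6 6 1 5 5 3 1]
 [4 0 0 0 0 0 0 0 0 0 0 0 0 0 0]
 [3 5 0 0 0 0 0 0 0 0 0 0 0 0 0]
 [3 1 0 0 0 0 0 0 0 0 0 0 0 0 0]
 [0 0 0 0 0 0 0 0 0 0 0 0 0 0 0]
 [0 0 0 0 0 0 0 0 0 0 0 4 0 0 0]
 [0 0 0 0 0 0 0 0 0 0 2 1 0 0 0]
 [0 0 0 0 0 0 0 0 0 0 0 0 0 0 0]]
```

Run:
```python
import numpy as np
a=np.r_[np.arange(.76,2.165,.05),np.arange(2.18,2.6,.02)]
x=np.round(95*np.cos(a),1);z=np.round(95*np.sin(a),1)
r=[f"0 {b:.1f} {c:.1f} 0 0 0 0.1" for b,c in zip(np.diff(x),-np.diff(z))]
for i in range(0,len(r),10): print(a[i+1].round(2),';'.join(r[i:i+10]))
```

```text
0.81 0 -3.4 -3.4 0 0 0 0.1;0 -3.5 -3.2 0 0 0 0.1;0 -3.7 -3.0 0 0 0 0.1;0 -3.8 -2.8 0 0 0 0.1;0 -4.0 -2.6 0 0 0 0.1;0 -4.1 -2.5 0 0 0 0.1;0 -4.2 -2.2 0 0 0 0.1;0 -4.3 -2.0 0 0 0 0.1;0 -4.4 -1.8 0 0 0 0.1;0 -4.4 -1.5 0 0 0 0.1
1.31 0 -4.6 -1.4 0 0 0 0.1;0 -4.6 -1.1 0 0 0 0.1;0 -4.7 -0.9 0 0 0 0.1;0 -4.7 -0.6 0 0 0 0.1;0 -4.7 -0.4 0 0 0 0.1;0 -4.8 -0.2 0 0 0 0.1;0 -4.7 0.1 0 0 0 0.1;0 -4.8 0.3 0 0 0 0.1;0 -4.7 0.5 0 0 0 0.1;0 -4.7 0.8 0 0 0 0.1
1.81 0 -4.6 1.0 0 0 0 0.1;0 -4.6 1.2 0 0 0 0.1;0 -4.5 1.5 0 0 0 0.1;0 -4.4 1.7 0 0 0 0.1;0 -4.4 1.9 0 0 0 0.1;0 -4.2 2.1 0 0 0 0.1;0 -4.2 2.4 0 0 0 0.1;0 -4.0 2.5 0 0 0 0.1;0 -1.6 1.1 0 0 0 0.1;0 -1.5 1.1 0 0 0 0.1
2.22 0 -1.5 1.1 0 0 0 0.1;0 -1.5 1.2 0 0 0 0.1;0 -1.5 1.2 0 0 0 0.1;0 -1.5 1.2 0 0 0 0.1;0 -1.4 1.3 0 0 0 0.1;0 -1.4 1.2 0 0 0 0.1;0 -1.4 1.3 0 0 0 0.1;0 -1.3 1.4 0 0 0 0.1;0 -1.4 1.3 0 0 0 0.1;0 -1.3 1.4 0 0 0 0.1
2.42 0 -1.2 1.4 0 0 0 0.1;0 -1.3 1.5 0 0 0 0.1;0 -1.2 1.4 0 0 0 0.1;0 -1.2 1.5 0 0 0 0.1;0 -1.1 1.5 0 0 0 0.1;0 -1.1 1.6 0 0 0 0.1;0 -1.1 1.5 0 0 0 0.1;0 -1.1 1.6 0 0 0 0.1;0 -1.0 1.6 0 0 0 0.1
```

Emit:
send_rows(deltas="0 -3.4 -3.4 0 0 0 0.1;0 -3.5 -3.2 0 0 0 0.1;0 -3.7 -3.0 0 0 0 0.1;0 -3.8 -2.8 0 0 0 0.1;0 -4.0 -2.6 0 0 0 0.1;0 -4.1 -2.5 0 0 0 0.1;0 -4.2 -2.2 0 0 0 0.1;0 -4.3 -2.0 0 0 0 0.1;0 -4.4 -1.8 0 0 0 0.1;0 -4.4 -1.5 0 0 0 0.1")

```text
time: 13.6
position: [0.5762, -0.0087, 0.2929]
tool_rot: [0.62, 0.784, -0.001, -0.001]
ft_force: [-4.8, -1.7, 6.1]
grip_width: 0.0231
grip_force: 40.0
```

Emit:
send_rows(deltas="0 -4.6 -1.4 0 0 0 0.1;0 -4.6 -1.1 0 0 0 0.1;0 -4.7 -0.9 0 0 0 0.1;0 -4.7 -0.6 0 0 0 0.1;0 -4.7 -0.4 0 0 0 0.1;0 -4.8 -0.2 0 0 0 0.1;0 -4.7 0.1 0 0 0 0.1;0 -4.8 0.3 0 0 0 0.1;0 -4.7 0.5 0 0 0 0.1;0 -4.7 0.8 0 0 0 0.1")

```text
time: 14.85
position: [0.5274, -0.0203, 0.294]
tool_rot: [0.62, 0.785, -0.004, -0.004]
ft_force: [-8.7, -6.4, 1.6]
grip_width: 0.023
grip_force: 40.0
```

Emit:
send_rows(deltas="0 -4.6 1.0 0 0 0 0.1;0 -4.6 1.2 0 0 0 0.1;0 -4.5 1.5 0 0 0 0.1;0 -4.4 1.7 0 0 0 0.1;0 -4.4 1.9 0 0 0 0.1;0 -4.2 2.1 0 0 0 0.1;0 0 0 0 0 0 0.1")

```text
time: 15.72
position: [0.5013, -0.0264, 0.2828]
tool_rot: [0.62, 0.785, -0.005, -0.004]
ft_force: [-5.7, -6.8, -7.2]
grip_width: 0.0229
grip_force: 40.0
```

Run:
```python
from h import *
a=np.radians(13.3); o=np.array([.5253,.0868]); M=np.array([[np.cos(a),np.sin(a)],[-np.sin(a),np.cos(a)]])
ob=robot.get_obs(); p=ob['position']; s=M@(p[:2]-o); print(ob['time'],s,p[2]-.051-.15,'ang',np.arctan2(p[2]-.201,s[0]),ob['ft_force'])
c=cam('side')
for t in ['hub','rest']:
    x=robot.cut_out('side',t)[0]; q=pts(c,x['region']); ss=np.c_[(q[:,:2]-o)@M.T,q[:,2]]; print(t,x['p'],np.median(ss,0).round(3),np.percentile(ss,3,axis=0).round(3),np.percentile(ss,97,axis=0).round(3))
cv2.imwrite('pics/g.png',cv2.resize(c['image'][140:280,230:380],(600,560))[:,:,::-1])
```

```text
15.725 [-0.04940422 -0.10461925] 0.08178765579643246 ang 2.1141919153132163 [-5.72683169 -6.83097056 -7.18831859]
hub 0.9 [-0.101  0.094  0.157] [-0.147  0.041  0.104] [-0.065  0.113  0.18 ]
rest 0.78 [-0.097  0.082  0.042] [-0.118  0.071  0.016] [-0.078  0.087  0.069]
```

View pics/g.png

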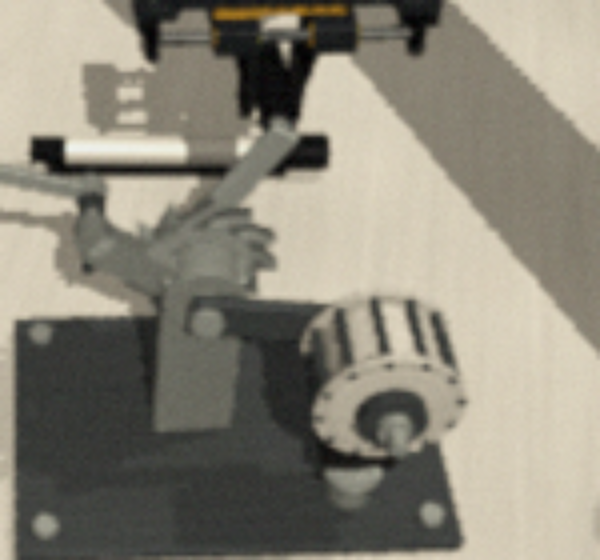

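Emit:
send_rows(deltas="-0.5 -4.2 2.4 0 0 0 0.1;-0.5 -4.0 2.5 0 0 0 0.1;0 -1.6 1.1 0 0 0 0.1;0 -1.5 1.1 0 0 0 0.1;0 -1.5 1.1 0 0 0 0.1;0 0 0 0 0 0 0.1")

```text
time: 16.62
position: [0.492, -0.0287, 0.2765]
tool_rot: [0.621, 0.784, -0.001, -0.002]
ft_force: [-3.8, -1.8, -12.3]
grip_width: 0.0231
grip_force: 40.0
```

Emit:
send_rows(deltas="0 -1.5 1.2 0 0 0 0.1;0 -1.5 1.2 0 0 0 0.1;0 0 0 0 0 0 0.1")

```text
time: 17.0
position: [0.4902, -0.0292, 0.2752]
tool_rot: [0.621, 0.784, 0.0, -0.001]
ft_force: [-2.1, 2.1, -14.9]
grip_width: 0.023
grip_force: 40.0
```

Emit:
send_rows(deltas="0 0.6 0.8 0 0 0 0.1;0 -1.5 1.2 0 0 0 0.1;0 0 0 0 0 0 0.1")

```text
time: 17.38
position: [0.4887, -0.0296, 0.2735]
tool_rot: [0.62, 0.784, -0.0, -0.001]
ft_force: [-4.8, 2.6, -11.3]
grip_width: 0.023
grip_force: 40.0
```

```bash
cat > f.py <<'E'
from h import *
a=np.radians(13.3); o=np.array([.5253,.0868]); M=np.array([[np.cos(a),np.sin(a)],[-np.sin(a),np.cos(a)]])
ob=robot.get_obs(); p=ob['position']; s=M@(p[:2]-o); z=p[2]-.2015; al=np.arctan2(z,s[0]); f=ob['ft_force']; fx=(M@f[:2])
print(ob['time'],'x,z',s[0]*1e3,z*1e3,'al',al,'r',np.hypot(z,s[0]),'T',-np.sin(al)*fx[0]+np.cos(al)*f[2],'Rad',np.cos(al)*fx[0]+np.sin(al)*f[2],'y',fx[1])
E
python3 f.py
```

```text
17.375 x,z -62.431444862857404 72.016709537651 al 2.285021522161057 r 0.09531050183633698 T 10.45955686035828 Rad -5.8251357062909275 y 3.6865145623827322
```

Emit:
send_rows(deltas="0 -1.2 1.5 0 0 0 0.1;0 0 0 0 0 0 0.1;0 -1.4 1.3 0 0 0 0.1;0 0 0 0 0 0 0.1")

```text
time: 17.88
position: [0.4859, -0.0303, 0.2709]
tool_rot: [0.62, 0.784, -0.001, -0.001]
ft_force: [-4.7, 2.2, -8.9]
grip_width: 0.023
grip_force: 40.0
```

```bash
python3 f.py
```

```text
17.875 x,z -65.2699729938659 69.36024736827694 al 2.3258222857460047 r 0.09524186731479257 T 9.07473387965073 Rad -3.710785649830299 y 3.250774952546665
```

Emit:
send_rows(deltas="0 -0.7 0.7 0 0 0 0.1;0 0 0 0 0 0 0.1;0 0 0 0 0 0 0.1")

```text
time: 18.25
position: [0.4853, -0.0304, 0.2702]
tool_rot: [0.62, 0.784, -0.001, -0.001]
ft_force: [-4.6, 2.3, -10.2]
grip_width: 0.023
grip_force: 40.0
```

```bash
python3 f.py
```

```text
18.25 x,z -65.89511698857005 68.74637843948366 al 2.335020963128728 r 0.09522725970793257 T 9.942224623591237 Rad -4.600183102032153 y 3.3123068385528063
```

No contact yet; continue in small steps.

Emit:
send_rows(deltas="0 -0.6 0.8 0 0 0 0.1;0 0 0 0 0 0 0.1;0 -0.6 0.8 0 0 0 0.1;0 0 0 0 0 0 0.1")

```text
time: 18.75
position: [0.4839, -0.0308, 0.2687]
tool_rot: [0.62, 0.784, -0.001, -0.002]
ft_force: [-6.4, 1.9, -7.7]
grip_width: 0.0229
grip_force: 40.0
```

```bash
python3 f.py
```

```text
18.75 x,z -67.35927149389903 67.2012140402054 al 2.357369109772335 r 0.09514869744072327 T 9.484419293453795 Rad -1.3269802479495327 y 3.360429150395071
```

Emit:
send_rows(deltas="0 -0.7 0.7 0 0 0 0.1;0 0 0 0 0 0 0.1;0 0 0 0 0 0 0.1")

```text
time: 19.12
position: [0.4834, -0.0309, 0.2681]
tool_rot: [0.62, 0.784, -0.001, -0.001]
ft_force: [-6.6, 2.8, -8.1]
grip_width: 0.0232
grip_force: 40.0
```

```bash
python3 f.py
```

```text
19.125 x,z -67.89716324340425 66.62856712052317 al 2.3656243480871773 r 0.09512828566223375 T 9.83557467758722 Rad -1.5961214872700475 y 4.263740913919155
```

Emit:
send_rows(deltas="0 -0.7 0.7 0 0 0 0.1;0 0 0 0 0 0 0.1;0 0 0 0 0 0 0.1")

```text
time: 19.5
position: [0.4833, -0.031, 0.268]
tool_rot: [0.62, 0.784, -0.0, -0.001]
ft_force: [-6.2, 3.0, -3.5]
grip_width: 0.0226
grip_force: 40.0
```

```bash
python3 f.py
```

```text
19.5 x,z -68.02079880071024 66.52721691008217 al 2.36729476943273 r 0.0951456759883907 T 6.269858245897539 Rad 1.4109876994777082 y 4.321178923127476
```

Emit:
send_rows(deltas="0 -0.3 0.3 0 0 0 0.1;0 0 0 0 0 0 0.1;0 0 0 0 0 0 0.1")

```text
time: 19.88
position: [0.4832, -0.031, 0.268]
tool_rot: [0.62, 0.784, 0.0, -0.0]
ft_force: [-7.0, 3.8, -3.2]
grip_width: 0.0232
grip_force: 40.0
```

```bash
python3 f.py
```

```text
19.875 x,z -68.0492995916043 66.5082648854049 al 2.367646595039343 r 0.0951528059122541 T 6.452576898368864 Rad 2.046016392053753 y 5.362764887921486
```

Emit:
send_rows(deltas="-0.4 -0.3 0.3 0 0 0 0.1;0 0 0 0 0 0 0.1;0 0 0 0 0 0 0.1")

```text
time: 20.25
position: [0.4832, -0.0311, 0.2679]
tool_rot: [0.621, 0.784, 0.001, -0.0]
ft_force: [-5.6, 4.2, -1.4]
grip_width: 0.0232
grip_force: 40.0
```

```bash
python3 f.py
```

```text
20.25 x,z -68.11507949582702 66.42700541998697 al 2.368740642610039 r 0.0951431085459678 T 4.134654265086716 Rad 2.2264350332509615 y 5.340576010597028
```

Emit:
send_rows(deltas="0.6 -0.3 0.3 0 0 0 0.1;0 0 0 0 0 0 0.1;0 0 0 0 0 0 0.1")

```text
time: 20.62
position: [0.4831, -0.031, 0.2679]
tool_rot: [0.62, 0.784, 0.001, 0.0]
ft_force: [-5.6, 4.4, -1.4]
grip_width: 0.023
grip_force: 40.0
```

```bash
python3 f.py
```

```text
20.625 x,z -68.16437568228648 66.3982102141818 al 2.369318970869252 r 0.09515831246823665 T 4.083185065647282 Rad 2.161968147820404 y 5.589405210638545
```

Emit:
send_rows(deltas="0 -0.4 0.4 0 0 0 0.1;0 0 0 0 0 0 0.1;0 0 0 0 0 0 0.1")

```text
time: 21.0
position: [0.4831, -0.0311, 0.2678]
tool_rot: [0.62, 0.784, 0.001, 0.001]
ft_force: [-4.6, 3.7, 0.4]
grip_width: 0.0232
grip_force: 40.0
```

```bash
python3 f.py
```

```text
21.0 x,z -68.21679370545468 66.34278654767239 al 2.370120559278234 r 0.09515721869812391 T 2.230051951007136 Rad 2.8711471683778456 y 4.694039795794714
```

Emit:
send_rows(deltas="0 0 0 0 0 0 0.1;0 0 0 0 0 0 0.1;0 0 0 0 0 0 0.1", newtons=6)

```text
time: 21.38
position: [0.4831, -0.0313, 0.2678]
tool_rot: [0.621, 0.784, 0.001, 0.001]
ft_force: [-6.1, 3.7, 0.0]
grip_width: 0.0236
grip_force: 6.0
```

```bash
python3 f.py
```

```text
21.375 x,z -68.219442275873 66.28591633755437 al 2.3705685849609006 r 0.09511947754871464 T 3.537721148484493 Rad 3.677845686519158 y 4.965728337578093
```

Emit:
send_rows(deltas="0 0 0 0 0 0 0.35;0 0 0 0 0 0 0.5;0 0 0 0 0 0 0.7;0 0 0 0 0 0 0.9;0 0 0 0 0 0 0.9;0 0 0 0 0 0 0.9")

```text
time: 22.12
position: [0.4826, -0.0316, 0.2657]
tool_rot: [0.62, 0.784, -0.0, 0.0]
ft_force: [0.2, 0.1, -0.2]
grip_width: 0.072
grip_force: 0.0
```

Emit:
send_rows(deltas="0 0 -20 0 0 0 0.9;0 0 -40 0 0 0 0.9;0 0 -50 0 0 0 0.9;0 0 0 0 0 0 0.9;0 0 0 0 0 0 0.9")

```text
time: 22.75
position: [0.482, -0.0314, 0.3753]
tool_rot: [0.62, 0.784, -0.0, -0.0]
ft_force: [0.1, 1.0, -0.6]
grip_width: 0.0777
grip_force: 0.0
```

```bash
python3 f.py
python3 - <<'E'
from h import *
ob=robot.get_obs(); print(ob['ft_force'],ob['position'])
c=cam('side'); cv2.imwrite('pics/k.png',cv2.resize(c['image'][120:280,200:380],(675,600))[:,:,::-1])
E
```

```text
22.75 x,z -69.2947533908814 173.76042065411374 al 1.9502633127049636 r 0.18706802675336484 T -0.11429865849734958 Rad -0.6624007046285136 y 0.920218029166679
[ 0.13041321  0.97640792 -0.57293985] [ 0.48204415 -0.03143126  0.37526042]
```

View pics/k.png

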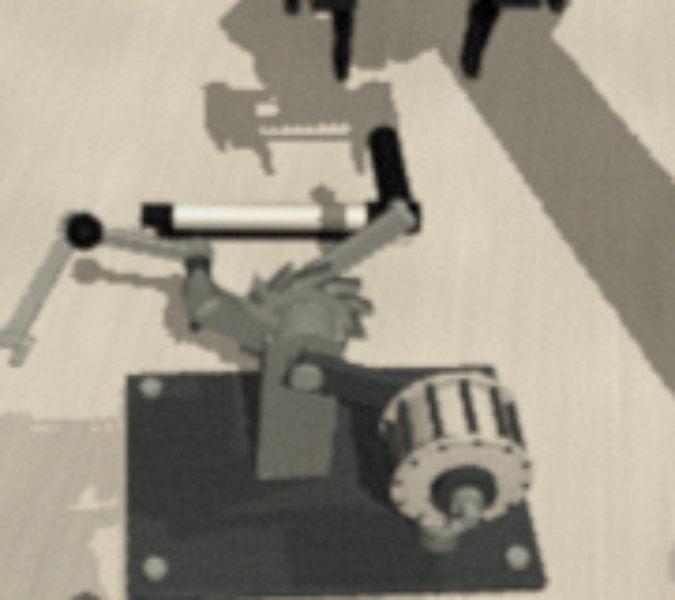

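The hub is on its pad, around (455,470) in the crop. The lever is up with its knob at (85,230), and the fingers are clear of the sleeve.

```bash
python3 -c "
from rig import robot
print(robot.hand_in())"
```

```text
the job is handed in; nothing more can be done
None
```

I lifted the lever, cleared the pawl, lowered the hub under grip onto its pad, let go, and handed the job in; the last picture shows the hub on its pad with the lever up, but the hand-in returned no verdict.

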